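# Square up a tile in the painting jig

### The arm

A 7-joint arm with a two-finger parallel gripper is mounted at the origin on the work surface. World frame = base frame: x ahead of the robot, y to its left, z up, the work surface at z = 0. Lengths are in m, angles in degrees, forces in N, time in s.
With the tool pointing down it reaches from about 0.35 to 0.9 m from the base axis. Payload 7.2 kg.
Tool frame: the origin (TCP) lies midway between the tips of the shut fingers; the grasp point (between the pads) lies 19 mm behind it; z points along the fingers, y is the line along which they close (so a half turn about z gives the same grasp; the last joint's range is limited). The gripper opens to 85 mm and grips with 20 to 120 N. Pads are 22 mm wide; open, the fingers measure 114 mm over their backs; the gripper's body (76 mm by 85 mm) begins 54 mm behind the grasp point. The pads swing forward as they close: fully open they stand 13 mm farther back than shut.
Start: joints at [-77.876, 23.554, -0.728, 91.456, 0.321, 64.991, -4.71], TCP at [0.173, 0.601, 0.231] pointing down, gripper open.
Joint ranges: [-169.25, 169.25], [-16.82, 113.86], [-84.01, 82.57], [7.8, 145.47], [-59.2, 239.2], [7.22, 106.19], [-163.78, 163.78]. Speed limits (degrees/s): [136.94, 136.94, 172.46, 172.46, 180, 180, 180].

### API

Orientations are given as [roll, pitch, yaw] about the fixed x, y, z axes, in that order (R = Rz(yaw) Ry(pitch) Rx(roll)).
In Python, from workcell import bot gives the robot as it stands.
- The arm moves only by the tool arm_command, never from a script. Its argument "moves" is a list of rows, each an object with "dp": the shift along the world's x, y, z in cm, a list of three; "twist": the turn, a rotation vector about the world's x, y, z in degrees, a list of three; "gripper": the opening, from 0 (shut) to 1 (fully open). A call has exactly 8 rows; each row shifts and turns the commanded pose from where the row before left it; what a row does not reach is not made up. A row lasts 1/8 s, in which the tool goes at most 62.5 mm and 10.7 degrees, less where a joint would pass 70% of its speed; a pose out of reach is approached as far as the arm can. A call with a gripper value outside its range is refused whole. The fingers move at their own pace and stop on an object; "newtons" is the grip in N (left out, the last holds). Time passes only in rows, so rows that do not move let the fingers close, or fill a call up. It gives the time, the measured TCP pose, the force, the opening and the grip force at its end, in the units of the state.
- bot.sense(): the state, without advancing time (a new reading comes with each control period).
- bot.get_image(name): name is "side" or "top"; returns the picture (480x640x3 uint8, red, green, blue); there is no depth.
- bot.camera_params(name): a dict with "mtx" (3x3 intrinsics, pixels), "D" ([k1, k2, p1, p2, k3] as OpenCV has them; the pictures are not rectified), "position" and "rotation" of the camera in the world. Camera axes: x right, y down, z forward; pixel columns grow to the right and rows downward; lengths in m; the calibration is good to about 2 mm. A picture is of the moment at which its call begins. camera_params takes no time and is no camera call.
- bot.job_done(): hands the job in; it is judged then, once.
Trained networks look in the newest picture that a camera, given by its name, has taken for a name from the list of things; names that differ only in an ending like _2 or _b are one class to them, and where a whole thing is asked for, a point or a joint stands for the part that bears it (a point fixed in the world has none). Each returns a list of dicts, best first, with "score" (0 to 1); they miss things now and then, are a little off and sometimes report something else, mostly with a low value. They report only what shows in the picture. A call takes as long as a camera call. They do not tell look-alikes from the thing itself.
- bot.look_for(label, camera): "box" ([centre column, centre row, width, height] in pixels, round what is visible of it).
- bot.silhouettes(label, camera): "pixels" (480x640 bool, what is visible of it) and "box" ([centre column, centre row, width, height] in pixels, round what is visible of it).
The state is a dict: "time_s": time; "qpos": joint angles; "joint_velocities": joint speeds; "tau": joint torques, N m; "eef_pos": TCP position; "eef_rot": TCP orientation; "ft_force": force on the tool from outside, world axes, zero at the start; "wrist_torque": the same for the moment, N m; "opening": finger opening in m; "finger_force": force on a finger pad.
Only numpy, scipy, OpenCV 4.12 (cv2) and the standard library are available. Lean on these libraries where they do the work, as an engineer would, in place of code of your own. Each camera call takes 0.05 s, during which the arm holds its last target. There are 200 camera calls.

### The job

Push the square clay tile along the wooden board until its edges lie flat against both the far batten and the side batten, and push the sliding wooden stop along its slots until it is snug against the tile's open side. Only push with the fingers: do not pick up or tip the tile, and leave the mug, jar, bowl and round coaster where they stand.

Things in the scene. Friction and masses are not known exactly. Their poses are not given: they have to be found in the camera images.
- jig: Pale wooden board fixed on the bench, 300 (x) x 400 (y) x 15 thick. Origin: centre of its underside, z up. Its x axis points away from the robot to the far batten, its y axis to the side batten (robot's left); turned by up to 0.25 rad. The -x and -y edges are open. Two thin metal guide slots along y lie flush with its top at x = +30 and +80.
- tile: Unglazed clay tile, 120 x 120, 18 thick, 0.35 to 0.6 kg, loose, lying flat on the board. Origin: centre of its underside; x and y axes along its edges, z up. It starts 55 to 115 short of its seat in jig x and 45 to 95 in jig y, turned up to 0.35 rad from the jig. Seated in the corner, its origin is at jig x = +55, y = +105, z = +15.
- stop (a joint): Sliding stop of the jig: travel in m along the jig's +y, towards the side batten. It starts at 0 (farthest) to 0.015, and is blocked at 0.145 when the tile is seated in the corner. Its guide resists with about 2 N and it stays where it is left. It pushes the tile along if the tile is in its way.
- stop_back (a point): Middle of the sliding stop's back face, which looks to the jig's -y and is pushed on; 18 above the board's top. The stop is a darker wooden block, 80 along jig x (centred on x = +55), 20 along y, its top 36 above the board's top. Its front face is at jig y = -0.100 + joint value (m).
- corner (a point): Where the battens' inner faces meet, at the board's top: jig x = +115, y = +165, z = +15. Axes as the jig's. Two fixed darker battens, 25 wide, stand 22 above the board's top and meet square here: the far one has its inner face at jig x = +115 (runs from y = -150 to +195), the side one at jig y = +165 (runs from x = -70 to +115).
- mug: Clay mug, 76 across, 95 tall, with a handle, standing on the bench beside the board. Origin: centre of its underside. Bystander.
- jar: Amber glass jar with a pale metal lid, 60 across, 75 tall, standing on the bench beside the board. Origin: centre of its underside. Bystander.
- bowl: Small clay bowl, 110 across, 50 tall, standing on the bench beside the board. Origin: centre of its underside. Bystander.
- coaster: Round flat clay coaster, 90 across, 12 thick, lying on the bench beside the board. Origin: centre of its underside. Bystander.
There are look-alikes about, which are no part of the job. What is shaped like the tile but pink or yellow is not meant.

How it is judged (in metres and radians):
At the end, for the whole second after the job is handed in: The tile lies flat on the board in the corner of the two battens, within 3 mm of each and within 0.035 rad (2 degrees) of square, at rest, and the sliding stop has come to within 5 mm of its fully closed place (joint above 0.140), snug against the tile (x of tile in the frame of jig between 0.052 and 0.058 m and y of tile in the frame of jig between 0.102 and 0.108 m and z of tile in the frame of jig below 0.018 m and angle between the x axis of tile and the x axis of jig, either way round below 0.035 rad and value of joint stop above 0.14 m and linear speed of tile below 0.01 m/s); the robot touches nothing.
It fails at once if the tile is picked up (more than 12 mm off the board) (z of tile in the frame of jig above 0.027 m).
It fails at once if the tile is tipped by more than 0.15 rad (angle between tile's own z axis and vertical above 0.15 rad).
It fails at once if the mug, jar, bowl or coaster is moved by more than 15 mm (distance of any of mug, jar, bowl, coaster from where it was at the start of the episode above 0.015 m).
It also fails if it takes over 64 s, if anything falls off the work surface, if the arm or the gripper's body presses on something with over 40 N, if the wrist force passes 120 N, or if a joint passes its speed limit or range.

## Working session

There is one attempt and no reset: what is moved stays moved. The work goes in short steps, Python scripts to look and compute and a tool call to move; the robot and the scene stay as the last step left them, time stands still between calls to the robot, and variables do not carry over. Pictures are saved under pics/ and viewed, at most 10 in all, crops included, and the job is handed in when it is done.

Besides the shell and the picture viewer there is one more tool, called after "Call:" as name(argument=value, ...), one argument or row to a line, values as JSON. arm_command: Moves the arm, as the interface text tells. Its arguments: {"type":"object","properties":{"moves":{"type":"array"},"newtons":{"type":"number"}},"required":["moves"]}

```bash
ls; mkdir -p pics; python3 - <<'E'
from workcell import bot
import cv2
for n in("top","side"):
    cv2.imwrite(f"pics/{n}0.png",bot.get_image(n)[:,:,::-1])
    p=bot.camera_params(n);print(n,p)
s=bot.sense();print(s)
E
```

```text
pics
top {'mtx': array([[486.36237441,   0.        , 315.98010527],
       [  0.        , 486.36237441, 241.71285181],
       [  0.        ,   0.        ,   1.        ]]), 'D': array([-0.12450468,  0.        ,  0.        ,  0.        ,  0.        ]), 'position': array([0.41426401, 0.08370307, 1.17758947]), 'rotation': array([-176.17720816,   -0.78451422,  -88.26306062])}
side {'mtx': array([[456.82102164,   0.        , 318.1273744 ],
       [  0.        , 456.82102164, 239.61170327],
       [  0.        ,   0.        ,   1.        ]]), 'D': array([0.0239309, 0.       , 0.       , 0.       , 0.       ]), 'position': array([ 0.35248702, -0.56038421,  0.74545802]), 'rotation': array([-136.22004897,   -1.14340306,  -10.60806345])}
{'time_s': 0.1, 'qpos': array([-77.87741508,  23.59631318,  -0.72771859,  91.49747672,
         0.32248397,  64.99059573,  -4.70845073]), 'joint_velocities': array([-0.01649539, -0.07822528,  0.02732312, -0.04918925, -0.01310848,
       -0.0544904 , -0.02466002]), 'tau': array([ 2.72473801e-03, -6.01823831e+01,  6.84341490e-01, -3.00088227e+01,
        1.41000288e-02,  6.49629059e-03,  1.09298315e-05]), 'eef_pos': array([0.17252085, 0.6002692 , 0.23054037]), 'eef_rot': array([-1.79917997e+02,  7.51556050e-03,  1.63972604e+02]), 'ft_force': array([0.45586556, 0.15078042, 0.71924923]), 'wrist_torque': array([ 0.02398502, -0.00138122,  0.00119715]), 'finger_force': 0.0, 'opening': 0.08547355989209526}
```

View pics/top0.png

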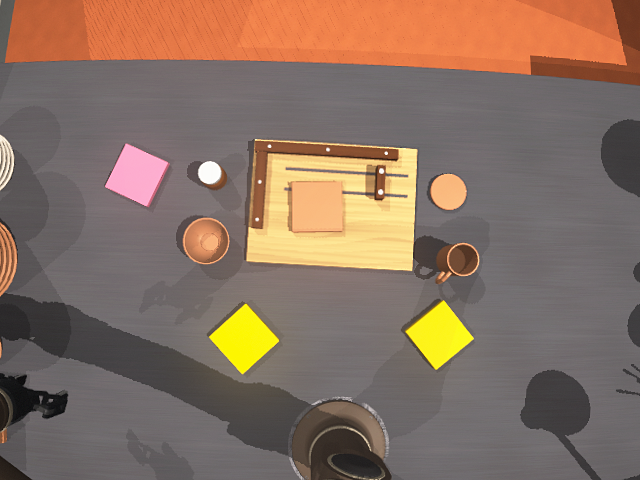

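View pics/side0.png

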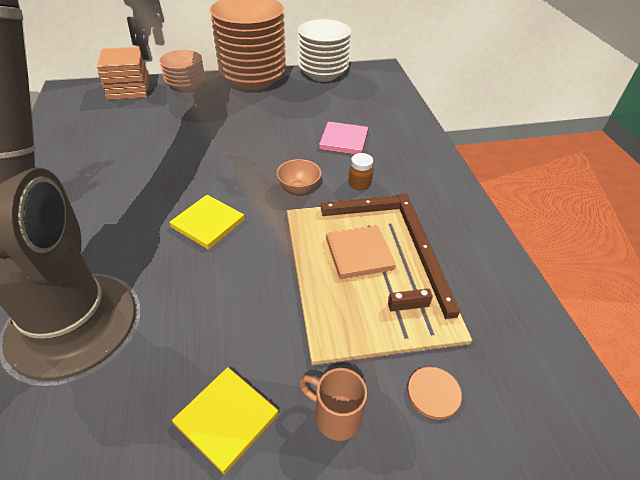

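The tile candidates in the top view are the clay square on the board (317,206), a pink one (137,175), yellow ones at (244,338) and (439,335), and a clay stack in the side view (123,72). By the description it is (317,206). The board corners are near (255,140), (417,148), (413,271) and (247,262), and the stop is at (380,183).

```bash
cat >h.py <<'E'
from workcell import bot
import cv2,numpy as np
from scipy.spatial.transform import Rotation as Ro
from scipy.optimize import least_squares
def cam(n):
    p=bot.camera_params(n);return p,Ro.from_euler('xyz',p['rotation'],degrees=True).as_matrix()
def ray(n,uv,z):
    p,R=cam(n);q=cv2.undistortPoints(np.float64(uv).reshape(-1,1,2),p['mtx'],p['D'])[:,0]
    d=np.c_[q,np.ones(len(q))]@R.T;t=(z-p['position'][2])/d[:,2]
    return (p['position']+d*t[:,None])[:,:2]
def proj(n,P):
    p,R=cam(n);P=(np.float64(P)-p['position'])@R
    return cv2.projectPoints(P,np.zeros(3),np.zeros(3),p['mtx'],p['D'])[0][:,0]
def poly(x,y,a,w,h):
    c,s=np.cos(a),np.sin(a);l=np.array([[w,h],[w,-h],[-w,-h],[-w,h]])/2
    return l@np.array([[c,s],[-s,c]])+[x,y]
def fit(mask,n,z,w,h,zl):
    "fit box with top z, bottom zl footprint w x h to mask via the hull's outline (both box levels)"
    ct=max(cv2.findContours(mask.astype(np.uint8),0,1)[0],key=cv2.contourArea)
    ct=cv2.convexHull(ct)[:,0].astype(float)
    # densify
    e=np.roll(ct,-1,0);pts=np.vstack([ct+(e-ct)*t for t in np.linspace(0,1,12,endpoint=False)])
    wp=ray(n,pts,z);r=cv2.minAreaRect(np.float32(wp));
    a0=np.deg2rad(r[2]);a0=(a0+np.pi/4)%(np.pi/2)-np.pi/4
    def f(v):
        q=poly(*v,w,h);P=np.vstack([np.c_[q,np.full(4,z)],np.c_[q,np.full(4,zl)]])
        H=cv2.convexHull(np.float32(proj(n,P)))
        return [cv2.pointPolygonTest(H,(float(a),float(b)),True) for a,b in pts]
    s=least_squares(f,[*r[0],a0],loss='soft_l1',diff_step=1e-3,x_scale=[.01,.01,.05])
    return s.x,np.sqrt(np.mean(s.fun**2) if len(s.fun) else 0),r
def jig2w(J,p):
    c,s=np.cos(J[2]),np.sin(J[2]);return np.array(p)@np.array([[c,s],[-s,c]])+J[:2]
def w2jig(J,p):
    c,s=np.cos(J[2]),np.sin(J[2]);return (np.array(p)-J[:2])@np.array([[c,-s],[s,c]])
E
cat >m0.py <<'E'
from h import *
for n in("top","side"):
    im=bot.get_image(n)
    for l,z,w,h,zl in(("jig",.015,.3,.4,0),("tile",.033,.12,.12,.015)):
        for d in bot.silhouettes(l,n)[:5]:
            x,e,r=fit(d["pixels"],n,z,w,h,zl)
            print(n,l,round(d["score"],2),np.round(d["box"]),x.round(4),"rms",e.round(2),np.round(r[1],3))
    for l in("stop","mug","jar","bowl","coaster"):
        for d in bot.silhouettes(l,n)[:2]:
            print(n,l,round(d["score"],2),np.round(d["box"]),ray(n,[d["box"][:2]],.03).round(3))
c=bot.get_image("top")[120:290,230:430];cv2.imwrite("pics/c0.png",cv2.resize(c,None,fx=4,fy=3.5,interpolation=2)[:,:,::-1][:600])
E
python3 m0.py
```

```text
top jig 0.87 [331. 203. 170. 131.] [ 0.5851  0.0326 -0.0226] rms 0.69 [0.4   0.302]
top tile 0.86 [139. 177.  61.  67.] [ 0.642   0.5104 -0.4416] rms 0.98 [0.125 0.119]
top tile 0.84 [317. 206.  52.  55.] [0.5759 0.072  0.0379] rms 0.67 [0.122 0.121]
top tile 0.68 [245. 338.  70.  70.] [0.2587 0.2328 0.7383] rms 0.79 [0.121 0.121]
top stop 0.81 [381. 183.  15.  36.] [[ 0.638 -0.081]]
top mug 0.81 [457. 260.  46.  43.] [[ 0.458 -0.269]]
top jar 0.85 [214. 176.  29.  28.] [[0.641 0.32 ]]
top jar 0.22 [380. 183.   7.  35.] [[ 0.637 -0.078]]
top bowl 0.87 [207. 242.  42.  44.] [[0.483 0.329]]
top coaster 0.94 [447. 190.  38.  37.] [[ 0.626 -0.242]]
side jig 0.83 [380. 280. 189. 170.] [ 0.5856  0.0351 -0.028 ] rms 1.59 [0.425 0.304]
side tile 0.98 [344. 139.  48.  35.] [ 0.638   0.4953 -0.388 ] rms 1.12 [0.142 0.119]
side tile 0.93 [222. 421. 103. 103.] [ 0.2768 -0.2417  0.6391] rms 1.63 [0.117 0.123]
side tile 0.67 [359. 253.  71.  51.] [0.5759 0.0711 0.051 ] rms 0.83 [0.124 0.132]
side stop 0.9 [408. 298.  44.  22.] [[ 0.636 -0.073]]
side mug 0.79 [333. 403.  70.  70.] [[ 0.45  -0.252]]
side mug 0.56 [380. 279. 194. 173.] [[ 0.594 -0.018]]
side jar 0.74 [362. 170.  25.  37.] [[0.649 0.332]]
side bowl 0.76 [299. 176.  45.  37.] [[0.487 0.336]]
side coaster 0.79 [434. 393.  53.  55.] [[ 0.616 -0.264]]
```

View pics/c0.png

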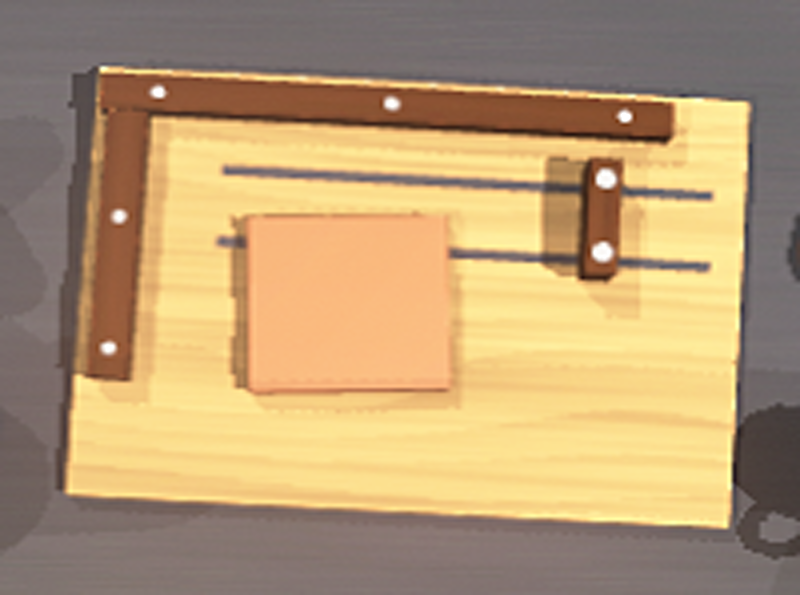

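```bash
python3 - <<'E'
from h import *
J=[.5852,.0333,-.0245]
print("tile in jig",w2jig(J,[.5759,.0716]),"seat",jig2w(J,[.055,.105]),"stop",w2jig(J,[.638,-.08]))
for p in([.055,-.115],[.055,-.2],[.115,.165],[-.07,.165]):print(p,jig2w(J,p).round(4))
E
```

```text
tile in jig [-0.01023547  0.03806068] seat [0.64275574 0.13692112] stop [ 0.05555973 -0.11197253]
[0.055, -0.115] [ 0.6374 -0.083 ]
[0.055, -0.2] [ 0.6353 -0.168 ]
[0.115, 0.165] [0.7042 0.1954]
[-0.07, 0.165] [0.5193 0.2   ]
```

Call:
arm_command(
  moves=[
    {"dp": [2.5,-4.3,0],"twist": [0,0,2],"gripper": 1},
    {"dp": [2.5,-4.3,0],"twist": [0,0,2],"gripper": 1},
    {"dp": [2.5,-4.3,0],"twist": [0,0,2],"gripper": 1},
    {"dp": [2.5,-4.3,0],"twist": [0,0,2],"gripper": 1},
    {"dp": [2.5,-4.3,0],"twist": [0,0,2],"gripper": 1},
    {"dp": [2.5,-4.3,0],"twist": [0,0,2],"gripper": 1},
    {"dp": [2.5,-4.3,0],"twist": [0,0,2],"gripper": 1},
    {"dp": [2.5,-4.3,0],"twist": [0,0,0.6],"gripper": 1},
  ],
)

```text
time_s: 1.95
eef_pos: [0.3734, 0.2553, 0.2316]
eef_rot: [180.0, 0.0, 178.6]
ft_force: [0.8, 0.5, 0.3]
opening: 0.0852
finger_force: 0.0
```

Call:
arm_command(
  moves=[
    {"dp": [2,-3.6,-1],"twist": [0,0,0],"gripper": 1},
    {"dp": [2,-3.6,-1],"twist": [0,0,0],"gripper": 1},
    {"dp": [2,-3.6,-1],"twist": [0,0,0],"gripper": 1},
    {"dp": [2,-3.6,-1],"twist": [0,0,0],"gripper": 1},
    {"dp": [2,-3.6,-1],"twist": [0,0,0],"gripper": 1},
    {"dp": [0.7,0,-3],"twist": [0,0,0],"gripper": 1},
    {"dp": [0,0,-4],"twist": [0,0,0],"gripper": 1},
    {"dp": [0,0,-2],"twist": [0,0,0],"gripper": 1},
  ],
)

```text
time_s: 2.95
eef_pos: [0.4789, 0.0764, 0.0896]
eef_rot: [-180.0, -0.1, 178.6]
ft_force: [0.5, -0.1, 0.1]
opening: 0.0854
finger_force: 0.0
```

Call:
arm_command(
  moves=[
    {"dp": [0,0,-3],"twist": [0,0,0],"gripper": 1},
    {"dp": [0,0,-2],"twist": [0,0,0],"gripper": 1},
    {"dp": [0,0,-1],"twist": [0,0,0],"gripper": 1},
    {"dp": [0,0,-0.6],"twist": [0,0,0],"gripper": 1},
    {"dp": [0,0,-0.5],"twist": [0,0,0],"gripper": 1},
    {"dp": [0,0,-0.4],"twist": [0,0,0],"gripper": 1},
    {"dp": [0,0,-0.4],"twist": [0,0,0],"gripper": 1},
    {"dp": [0,0,0],"twist": [0,0,0],"gripper": 1},
  ],
)

```text
time_s: 3.95
eef_pos: [0.4795, 0.0767, 0.0122]
eef_rot: [180.0, -0.0, 178.6]
ft_force: [-0.4, 0.1, -0.5]
opening: 0.0857
finger_force: 0.0
```

```bash
python3 - <<'E'
from h import *
c=bot.get_image("side")[170:350,270:470];cv2.imwrite("pics/c1.png",cv2.resize(c,None,fx=3.3,fy=3.3,interpolation=2)[:,:,::-1])
E
```

```text
(no output)
```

View pics/c1.png

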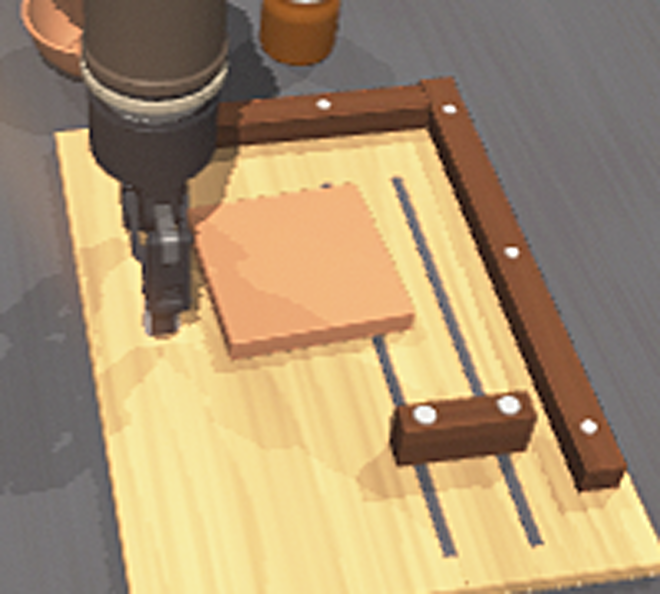

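The fingers stand behind the tile's -x face with the tips just above the board. Next is the push in x.

Call:
arm_command(
  moves=[
    {"dp": [1.3,0,-0.2],"twist": [0,0,0],"gripper": 1},
    {"dp": [1.2,0,0],"twist": [0,0,0],"gripper": 1},
    {"dp": [1.1,-0.1,0],"twist": [0,0,0],"gripper": 1},
    {"dp": [1.1,0,0],"twist": [0,0,0],"gripper": 1},
    {"dp": [1.1,0,0],"twist": [0,0,0],"gripper": 1},
    {"dp": [1.0,-0.1,0],"twist": [0,0,0],"gripper": 1},
    {"dp": [0.9,0,0],"twist": [0,0,0],"gripper": 1},
    {"dp": [0.6,0,0],"twist": [0,0,0],"gripper": 1},
  ],
)

```text
time_s: 5.0
eef_pos: [0.5632, 0.0746, 0.0102]
eef_rot: [-180.0, 0.0, 178.6]
ft_force: [-3.0, -0.3, 1.5]
opening: 0.0855
finger_force: 1.5
```

Call:
arm_command(
  moves=[
    {"dp": [0.2,0,0],"twist": [0,0,0],"gripper": 1},
    {"dp": [0.2,0,0],"twist": [0,0,0],"gripper": 1},
    {"dp": [0.1,0,0],"twist": [0,0,0],"gripper": 1},
    {"dp": [0.1,0,0],"twist": [0,0,0],"gripper": 1},
    {"dp": [0,0,0],"twist": [0,0,0],"gripper": 1},
    {"dp": [0,0,0],"twist": [0,0,0],"gripper": 1},
    {"dp": [0,0,0],"twist": [0,0,0],"gripper": 1},
    {"dp": [0,0,0],"twist": [0,0,0],"gripper": 1},
  ],
)

```text
time_s: 6.0
eef_pos: [0.5687, 0.0747, 0.0104]
eef_rot: [180.0, 0.0, 178.6]
ft_force: [-2.3, 0.3, -1.5]
opening: 0.0858
finger_force: 0.6
```

Call:
arm_command(
  moves=[
    {"dp": [0.1,0,0],"twist": [0,0,0],"gripper": 1},
    {"dp": [0.1,0,0],"twist": [0,0,0],"gripper": 1},
    {"dp": [0.1,0,0],"twist": [0,0,0],"gripper": 1},
    {"dp": [0,0,0],"twist": [0,0,0],"gripper": 1},
    {"dp": [0,0,0],"twist": [0,0,0],"gripper": 1},
    {"dp": [0,0,0],"twist": [0,0,0],"gripper": 1},
    {"dp": [0,0,0],"twist": [0,0,0],"gripper": 1},
    {"dp": [0,0,0],"twist": [0,0,0],"gripper": 1},
  ],
)

```text
time_s: 7.0
eef_pos: [0.5697, 0.0747, 0.0101]
eef_rot: [-180.0, -0.2, 178.6]
ft_force: [-9.0, -0.0, 5.2]
opening: 0.0852
finger_force: 4.2
```

Call:
arm_command(
  moves=[
    {"dp": [-0.6,0,0],"twist": [0,0,0],"gripper": 1},
    {"dp": [-1.7,0,0],"twist": [0,0,0],"gripper": 1},
    {"dp": [0,0,4.5],"twist": [0,0,0],"gripper": 1},
    {"dp": [0,0,4.5],"twist": [0,0,0],"gripper": 0},
    {"dp": [2,-5,1],"twist": [0,0,0],"gripper": 0},
    {"dp": [2.5,-5.5,0],"twist": [0,0,0],"gripper": 0},
    {"dp": [2.5,-5.5,0],"twist": [0,0,0],"gripper": 0},
    {"dp": [2,-5,0],"twist": [0,0,0],"gripper": 0},
  ],
)

```text
time_s: 8.0
eef_pos: [0.6401, -0.1377, 0.1108]
eef_rot: [-180.0, 0.1, 178.6]
ft_force: [0.7, -0.1, 1.0]
opening: -0.0002
finger_force: 0.0
```

```bash
python3 - <<'E'
from h import *
im=bot.get_image("side");s=bot.sense();print(s["eef_pos"],s["opening"])
for d in bot.silhouettes("tile","side")[:4]:
    x,e,r=fit(d["pixels"],"side",.033,.12,.12,.015);print(x.round(4),e.round(2))
    J=[.5852,.0333,-.0245];print(w2jig(J,x[:2]),x[2]-J[2])
E
```

```text
[ 0.64110579 -0.14709996  0.11126333] 5.565936218877777e-05
[ 0.6377  0.4933 -0.4175] 1.04
[0.04119441 0.46112694] -0.39304628424314386
[ 0.2788 -0.2398  0.6688] 1.75
[-0.29958301 -0.28053746] 0.6932859079043819
[0.6396 0.0643 0.0024] 1.18
[0.05365911 0.0323738 ] 0.026908449396754956
[0.2569 0.2193 0.7072] 1.33
[-0.33280018  0.17790743] 0.7317484982843264
```

Call:
arm_command(
  moves=[
    {"dp": [0,0,-3],"twist": [0,0,0],"gripper": 0},
    {"dp": [0,0,-3],"twist": [0,0,0],"gripper": 0},
    {"dp": [-0.3,0,-1.5],"twist": [0,0,0],"gripper": 0},
    {"dp": [0,0,-0.9],"twist": [0,0,0],"gripper": 0},
    {"dp": [0,0,0],"twist": [0,0,0],"gripper": 0},
    {"dp": [0,0.5,0],"twist": [0,0,0],"gripper": 0},
    {"dp": [0,1,0],"twist": [0,0,0],"gripper": 0},
    {"dp": [0,1,0],"twist": [0,0,0],"gripper": 0},
  ],
)

```text
time_s: 9.1
eef_pos: [0.636, -0.1091, 0.0268]
eef_rot: [180.0, 0.0, 178.6]
ft_force: [-0.8, -0.4, 0.4]
opening: -0.0001
finger_force: 0.0
```

Call:
arm_command(
  moves=[
    {"dp": [0,1,0],"twist": [0,0,0],"gripper": 0},
    {"dp": [0,1,0],"twist": [0,0,0],"gripper": 0},
    {"dp": [0.1,1,0],"twist": [0,0,0],"gripper": 0},
    {"dp": [0,1,0],"twist": [0,0,0],"gripper": 0},
    {"dp": [0,1,0],"twist": [0,0,0],"gripper": 0},
    {"dp": [0.1,1,0],"twist": [0,0,0],"gripper": 0},
    {"dp": [0,1,0],"twist": [0,0,0],"gripper": 0},
    {"dp": [0,0.8,0],"twist": [0,0,0],"gripper": 0},
  ],
)

```text
time_s: 10.1
eef_pos: [0.6378, -0.0315, 0.0263]
eef_rot: [180.0, 0.0, 178.6]
ft_force: [1.1, -2.5, 0.9]
opening: -0.0001
finger_force: 1.1
```

Call:
arm_command(
  moves=[
    {"dp": [0,0.8,0],"twist": [0,0,0],"gripper": 0},
    {"dp": [0,0.8,0],"twist": [0,0,0],"gripper": 0},
    {"dp": [0.1,0.8,0],"twist": [0,0,0],"gripper": 0},
    {"dp": [0,0.8,0],"twist": [0,0,0],"gripper": 0},
    {"dp": [0,0.8,0],"twist": [0,0,0],"gripper": 0},
    {"dp": [0,0.8,0],"twist": [0,0,0],"gripper": 0},
    {"dp": [0,0.6,0],"twist": [0,0,0],"gripper": 0},
    {"dp": [0,0.4,0],"twist": [0,0,0],"gripper": 0},
  ],
)

```text
time_s: 11.1
eef_pos: [0.639, 0.0262, 0.0263]
eef_rot: [-180.0, 0.0, 178.6]
ft_force: [3.4, -4.8, -1.0]
opening: -0.0002
finger_force: 2.2
```

Call:
arm_command(
  moves=[
    {"dp": [0,0.4,0],"twist": [0,0,0],"gripper": 0},
    {"dp": [0,0.4,0],"twist": [0,0,0],"gripper": 0},
    {"dp": [0,0.2,0],"twist": [0,0,0],"gripper": 0},
    {"dp": [0,0.2,0],"twist": [0,0,0],"gripper": 0},
    {"dp": [0,0.2,0],"twist": [0,0,0],"gripper": 0},
    {"dp": [0,0.1,0],"twist": [0,0,0],"gripper": 0},
    {"dp": [0,0,0],"twist": [0,0,0],"gripper": 0},
    {"dp": [0,0,0],"twist": [0,0,0],"gripper": 0},
  ],
)

```text
time_s: 12.1
eef_pos: [0.6388, 0.0409, 0.0264]
eef_rot: [180.0, 0.0, 178.6]
ft_force: [2.9, -3.1, 0.9]
opening: 0.0003
finger_force: 1.8
```

Call:
arm_command(
  moves=[
    {"dp": [0,0.1,0],"twist": [0,0,0],"gripper": 0},
    {"dp": [0,0.1,0],"twist": [0,0,0],"gripper": 0},
    {"dp": [0,0.1,0],"twist": [0,0,0],"gripper": 0},
    {"dp": [0,0.1,0],"twist": [0,0,0],"gripper": 0},
    {"dp": [0,0,0],"twist": [0,0,0],"gripper": 0},
    {"dp": [0,0,0],"twist": [0,0,0],"gripper": 0},
    {"dp": [0,0,0],"twist": [0,0,0],"gripper": 0},
    {"dp": [0,0,0],"twist": [0,0,0],"gripper": 0},
  ],
)

```text
time_s: 13.1
eef_pos: [0.6387, 0.0411, 0.0264]
eef_rot: [-179.8, 0.0, 178.4]
ft_force: [1.7, -11.3, 0.0]
opening: -0.0001
finger_force: 5.7
```

Call:
arm_command(
  moves=[
    {"dp": [0,-0.8,0],"twist": [0,0,0],"gripper": 0},
    {"dp": [0,-0.8,0],"twist": [0,0,0],"gripper": 0},
    {"dp": [0,0,4.5],"twist": [0,0,0],"gripper": 0},
    {"dp": [0,0,4.5],"twist": [0,0,0],"gripper": 0.7},
    {"dp": [-3.5,2,1],"twist": [0,0,0],"gripper": 0.7},
    {"dp": [-3.5,3,0],"twist": [0,0,0],"gripper": 0.7},
    {"dp": [-3.5,3,0],"twist": [0,0,0],"gripper": 0.7},
    {"dp": [-2,3,0],"twist": [0,0,0],"gripper": 0.7},
  ],
)

```text
time_s: 14.1
eef_pos: [0.5112, 0.1401, 0.1263]
eef_rot: [179.9, -0.1, 178.6]
ft_force: [0.3, 0.4, -0.6]
opening: 0.0599
finger_force: 0.0
```

```bash
python3 - <<'E'
from h import *
im=bot.get_image("side");s=bot.sense();print(s["eef_pos"],s["opening"])
c=im[170:350,270:470];cv2.imwrite("pics/c2.png",cv2.resize(c,None,fx=3.3,fy=3.3,interpolation=2)[:,:,::-1])
E
```

```text
[0.50889564 0.14501238 0.12599897] 0.059881589882842506
```

View pics/c2.png

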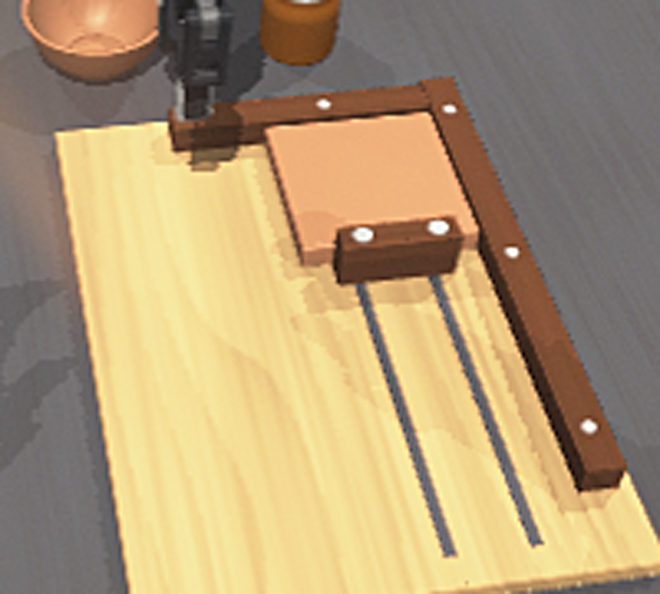

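The tile sits in the corner with the stop against it. One more firm x push will check that it is flush.

Call:
arm_command(
  moves=[
    {"dp": [1.5,-1.1,-2],"twist": [0,0,0],"gripper": 0.7},
    {"dp": [0,0,-3],"twist": [0,0,0],"gripper": 0.7},
    {"dp": [0,0,-3],"twist": [0,0,0],"gripper": 0.7},
    {"dp": [0,0,-2],"twist": [0,0,0],"gripper": 0.7},
    {"dp": [0,0,-0.9],"twist": [0,0,0],"gripper": 0.7},
    {"dp": [1,0,0],"twist": [0,0,0],"gripper": 0.7},
    {"dp": [1,0,0],"twist": [0,0,0],"gripper": 0.7},
    {"dp": [1,0,0],"twist": [0,0,0],"gripper": 0.7},
  ],
)

```text
time_s: 15.15
eef_pos: [0.5602, 0.1279, 0.0182]
eef_rot: [180.0, 0.1, 178.6]
ft_force: [0.3, 1.0, 0.6]
opening: 0.0599
finger_force: 0.0
```

Call:
arm_command(
  moves=[
    {"dp": [0.7,0,0],"twist": [0,0,0],"gripper": 0.7},
    {"dp": [0.5,0,0],"twist": [0,0,0],"gripper": 0.7},
    {"dp": [0.2,0,0],"twist": [0,0,0],"gripper": 0.7},
    {"dp": [0.2,0,0],"twist": [0,0,0],"gripper": 0.7},
    {"dp": [0.1,0,0],"twist": [0,0,0],"gripper": 0.7},
    {"dp": [0.1,0,0],"twist": [0,0,0],"gripper": 0.7},
    {"dp": [0,0,0],"twist": [0,0,0],"gripper": 0.7},
    {"dp": [0,0,0],"twist": [0,0,0],"gripper": 0.7},
  ],
)

```text
time_s: 16.15
eef_pos: [0.5713, 0.1275, 0.0165]
eef_rot: [-179.9, -0.6, 178.6]
ft_force: [-14.9, -0.4, 10.1]
opening: 0.0596
finger_force: 7.6
```

Call:
arm_command(
  moves=[
    {"dp": [-0.5,0,0],"twist": [0,0,0],"gripper": 0.7},
    {"dp": [-1,0,0],"twist": [0,0,0],"gripper": 0.7},
    {"dp": [-2,0,0],"twist": [0,0,0],"gripper": 0.7},
    {"dp": [0,0,4.5],"twist": [0,0,0],"gripper": 0.7},
    {"dp": [0,0,5],"twist": [0,0,0],"gripper": 0.7},
    {"dp": [-3,0,4],"twist": [0,0,0],"gripper": 0.7},
    {"dp": [-4,0,3],"twist": [0,0,0],"gripper": 0.7},
    {"dp": [-3,0,0],"twist": [0,0,0],"gripper": 0.7},
  ],
)

```text
time_s: 17.15
eef_pos: [0.4414, 0.1281, 0.1845]
eef_rot: [179.8, 0.2, 178.6]
ft_force: [0.1, -0.5, 0.1]
opening: 0.06
finger_force: 0.0
```

```bash
python3 - <<'E'
from h import *
im=bot.get_image("top");print(bot.sense()["eef_pos"])
J=[.5852,.0333,-.0245]
for d in bot.silhouettes("tile","top")[:4]:
    x,e,r=fit(d["pixels"],"top",.033,.12,.12,.015);print(w2jig(J,x[:2]),x[2]-J[2],e)
for d in bot.silhouettes("stop","top")[:1]:print("stop y mid",w2jig(J,ray("top",[d["box"][:2]],.045)))
c=im[120:290,230:430];cv2.imwrite("pics/c3.png",cv2.resize(c,None,fx=3.5,fy=3.5,interpolation=2)[:,:,::-1])
E
```

```text
[0.43722245 0.12772111 0.18305406]
[-0.33095934  0.19555934] 0.8622309338318946 3.864523995587308
[0.04367391 0.47875829] -0.40848816153707485 0.7273533683514486
[0.05590819 0.10529121] -0.006308638096555592 0.7537556930666929
[-0.30054878 -0.26960663] 0.6693869626163632 1.314403187805453
stop y mid [[0.05864785 0.03406172]]
```

View pics/c3.png

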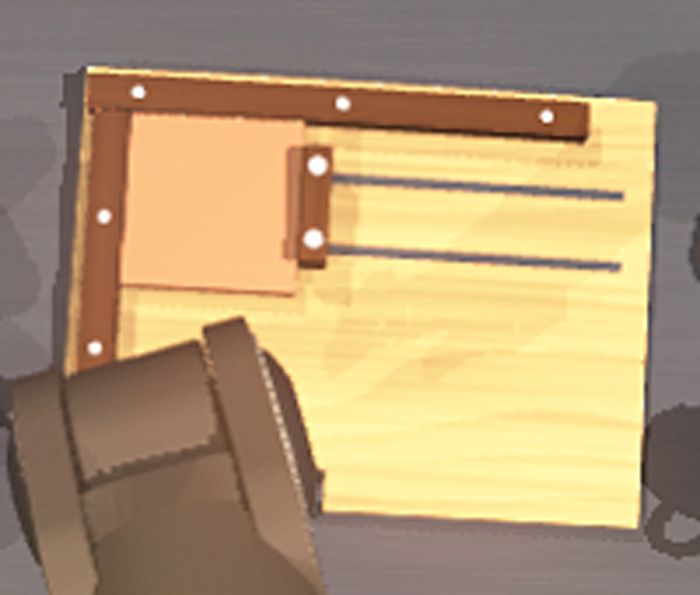

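The tile at crop (210,205) measures jig (0.056, 0.105), square to within 0.006 rad. The stop at (314,205) is closed against it, and the arm is clear of everything. Handing in.

```bash
python3 -c "
from workcell import bot
print(bot.job_done())"
```

```text
the job is handed in; nothing more can be done
None
```

The job is handed in after about 17 s of the 64 s: the tile measured jig (0.056, 0.105) and square to within 0.006 rad, the stop was pushed firmly against it, and the arm was clear; the judge's verdict was not shown.

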